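Put the silversmith's hand tools back into their fitted trays

TASK

Tidy the bench: put the pliers, the ring clamp, the steel bench block and the eye loupe back, each into the tray whose yellow outline fits it, the pliers with their jaws in the narrow end and the loupe standing on its wide rim. Set each down without dropping it, flat and fully home on the floor of its pocket. Leave the amber jar and the silver beaker standing where they are.

Things in the scene. Friction and masses are not known exactly. Their poses are not given: they have to be found in the camera images.
- pliers: flat-nose pliers lying flat: steel jaws and joint, two splayed blue handles; 136 mm long, 12 thick, 51 wide at the handle ends, 110 g. Origin: underside of the box joint, the place to grip (sides parallel, 20 mm apart along y, 24 mm long; balances within 20 mm of it). x points to the jaws: jaw tips at x = +47 mm, handle ends at -89 mm; z up.
- clamp: wooden ring clamp lying flat: pale wood bar 140 mm long (x), 28 wide, 22 thick, a brass band 20 mm long and 30 mm wide round its middle, a dark wedge in one end; 75 g. Origin: underside, below the middle of the brass band, the place to grip across y; z up. It may lie either way round in its tray.
- bench_block: steel bench block: bright steel plate 14 mm thick on a black rubber base 6 mm thick, in all 80 (x) by 50 (y) by 20 mm high, 460 g. Origin: centre of the underside; grip across y (50 mm); z up. It may lie either way round in its tray.
- loupe: jeweller's eye loupe standing upright, black, round: rim 34 mm across for the lowest 7 mm, narrowing to a straight barrel 28 mm across from 12 mm up to the top at 30 mm, with a bright ring and lens on top; 30 g. Origin: centre of the underside; z up. Grip the barrel, 15 mm or more above its foot.
- pliers_tray: tray for pliers, 162 mm (x -102 to +60) by 90 (y). Fixed grey board 16 mm high; pocket 10 mm deep, its yellow floor 6 mm above the bench. Pocket x -94 to +52, 5 mm of play all round: 61 then 44 wide at the handles, 25 then 21 at the jaws (+x). Equally deep finger channel right across along y, x -20 to +20. Origin: tray underside, below the spot where the tool's origin belongs. 
- clamp_tray: tray for the ring clamp, 166 mm (x) by 90 (y). Fixed grey board 16 mm high; pocket 10 mm deep, its yellow floor 6 mm above the bench. Pocket long and narrow, 150 mm (x) by 38 (y), centred. Equally deep finger channel right across along y, x -20 to +20. Origin: tray underside, below the spot where the tool's origin belongs. 
- block_tray: tray for the bench block, 110 mm (x) by 90 (y). Fixed grey board 16 mm high; pocket 10 mm deep, its yellow floor 6 mm above the bench. Pocket rectangular, 90 mm (x) by 60 (y), centred. Equally deep finger channel right across along y, x -20 to +20. Origin: tray underside, below the spot where the tool's origin belongs. 
- loupe_tray: tray for the loupe, 90 by 90 mm. Fixed grey board 16 mm high; pocket 10 mm deep, its yellow floor 6 mm above the bench. Pocket round, 45 mm across, centred; no finger channel, so fingers stay above the 16 mm top. Origin: tray underside, below the spot where the tool's origin belongs. 
- jar: bystander: small closed amber glass jar with a paper band and brass lid, 52 mm across, 57 mm high, standing loose among the tools. Origin: centre of its underside.
- beaker: bystander: small open silver beaker, 54 mm across the rim, 56 mm high, standing loose among the tools. Origin: centre of its underside.
There are look-alikes about, which are no part of the job. Several things look just like the loupe: the one meant starts farthest from the robot's base.

How it is judged:
By the outcome, as a careful person would: the job done as asked, in the order asked, and still so for the second after the job is handed in, with the robot touching nothing.
It also fails if it takes over 120 s, if anything falls off the work surface, if the arm or the gripper's body presses on something with over 40 N, if the wrist force passes 120 N, or if a joint passes its speed limit or range.

ROBOT

A 6-joint arm with a two-finger parallel gripper is mounted at the origin on the work surface. World frame = base frame: x ahead of the robot, y to its left, z up, the work surface at z = 0. Lengths are in m, angles in rad, forces in N, time in s.
With the tool pointing down it reaches from about 0.25 to 0.8 m from the base axis. Payload 8.5 kg.
Tool frame: the origin (TCP) lies at the very end of the fingers, on their centre line; the grasp point (between the pads) lies 19 mm behind it (arm.tcp_to_grasp is the distance from the TCP to the grasp point, in m); z points along the fingers, y is the line along which they close (so a half turn about z gives the same grasp; the last joint's range is limited). The gripper opens to 85 mm and grips with 20 to 120 N. Pads are 22 mm wide; open, the fingers measure 114 mm over their backs; the gripper's body (76 mm by 85 mm) begins 54 mm behind the grasp point. The pads swing forward as they close: fully open they stand 13 mm farther back than shut.
Start: joints at [-1.293, 0.238, -0.013, 1.319, 0, 1.571], TCP at [0.144, -0.505, 0.231] pointing down, gripper open.
Joint ranges: [-2.66, 2.66], [-1.03, 1.9], [-1.14, 1.46], [-1.82, 2.27], [-1.45, 1.34], [-3.14, 3.14]. Speed limits (rad/s): [2.22, 2.22, 2.79, 3.14, 3.14, 3.14].

INTERFACE

Orientations are given as a unit quaternion [x, y, z, w].
In Python, from bench import arm gives the robot as it stands. The module is installed in compiled form; this text tells all that it offers.
- The arm moves only by the shell command python3 -m jog 'ROWS'. ROWS is a JSON object of lists of equal length, an entry for each row: "linear": the shift along the tool's x, y, z normalised to -1 to 1, where 1 is 0.3 m, a list of three; "rotation": the turn, a rotation vector about the tool's x, y, z normalised to -1 to 1, where 1 is 120 degrees, a list of three; "grip": the opening, from 0 (shut) to 1 (fully open). In form: {"linear": [[tx, ty, tz], ...], "rotation": [[ax, ay, az], ...], "grip": [grip, ...]}. A call has 1 to 5 rows; each row is the pose to reach, as a shift and turn from the pose commanded when the call began, along the tool's axes at that moment; what a row does not reach only later rows make up. A row lasts 1/8 s, in which the tool goes at most 62.5 mm and 10.7 degrees, less where a joint would pass 70% of its speed; a pose out of reach is approached as far as the arm can. A call with a number of a shift or a turn outside -1 to 1 is refused whole. A call with a gripper value outside its range is refused whole. The fingers move at their own pace and stop on an object; the grip force is fixed at half the most. Time passes only in rows, so rows that repeat a pose let the fingers close. It gives the time, the measured TCP pose, the force, the opening and the grip force at its end, in the units of the state.
- arm.observe(): the state, without advancing time (a new reading comes with each control period).
- arm.camera(name): name is "scene" or "top"; returns (picture, depth): 384x512x3 uint8, blue, green, red; 384x512 float32, m along the optical axis (not along the pixel's ray), 0 where there is no reading.
- arm.camera_info(name): a dict with "K" (3x3 intrinsics, pixels), "R" (3x3) and "t" (3): a world point X has camera coordinates R X + t. Camera axes: x right, y down, z forward; pixel columns grow to the right and rows downward; lengths in m; the calibration is good to about 2 mm. A picture is of the moment at which its call begins. camera_info takes no time and is no camera call.
- arm.job_done(): hands the job in; it is judged then, once.
The state is a dict: "t": time; "joint_pos": joint angles; "joint_vel": joint speeds; "tau": joint torques, N m; "ee_pos": TCP position; "ee_rot": TCP orientation; "wrist_force": force on the tool from outside, world axes, zero at the start; "wrist_torque": the same for the moment, N m; "grip_width": finger opening in m; "grip_force": force on a finger pad.
Only numpy, scipy, OpenCV 4.12 (cv2) and the standard library are available. Lean on these libraries where they do the work, as an engineer would, in place of code of your own. Each camera call takes 0.05 s, during which the arm holds its last target. There are 200 camera calls.

## Working session

There is one attempt and no reset: what is moved stays moved. The work goes in short steps, Python scripts to look and compute and a shell command to move; the robot and the scene stay as the last step left them, time stands still between calls to the robot, and variables do not carry over. Pictures are saved under pics/ and viewed, at most 14 in all, crops included, and the job is handed in when it is done.

```bash
mkdir -p pics
cat > h.py <<'E'
import numpy as np, cv2
from bench import arm
def ray(cam,u,v,z):
    i=arm.camera_info(cam);K,R,t=map(np.array,(i["K"],i["R"],i["t"]))
    d=R.T@np.linalg.inv(K)@np.array([u,v,1.]);c=-R.T@t
    return c+d*(z-c[2])/d[2]
def proj(cam,X):
    i=arm.camera_info(cam);K,R,t=map(np.array,(i["K"],i["R"],i["t"]))
    p=K@(R@np.array(X)+t);return p[:2]/p[2]
E
python3 - <<'E'
from h import *
for c in("scene","top"):
    p,d=arm.camera(c);np.savez(c+"0.npz",p=p,d=d)
    cv2.imwrite(f"pics/{c}0.png",cv2.resize(p,(800,600),interpolation=cv2.INTER_CUBIC))
    i=arm.camera_info(c);R=np.array(i["R"]);print(c,np.round(i["K"],1).tolist(),(-R.T@np.array(i["t"])).round(3),R.round(3).tolist())
print(arm.observe(),arm.tcp_to_grasp)
E
```

```text
scene [[375.1, 0.0, 253.1], [0.0, 375.1, 194.1], [0.0, 0.0, 1.0]] [0.93  0.333 0.665] [[-0.588, 0.809, -0.004], [0.604, 0.436, -0.668], [-0.538, -0.395, -0.745]]
top [[386.0, 0.0, 263.6], [0.0, 386.0, 198.8], [0.0, 0.0, 1.0]] [0.441 0.015 0.99 ] [[0.003, -0.999, 0.038], [-0.999, -0.005, -0.048], [0.048, -0.038, -0.998]]
{'t': 0.1, 'joint_pos': array([-1.29302538e+00,  2.38702216e-01, -1.41367139e-02,  1.31919938e+00,
        4.30128534e-05,  1.57077663e+00]), 'joint_vel': array([ 0.00043345, -0.0002538 ,  0.00381733, -0.0008807 , -0.0004738 ,
        0.00020097]), 'tau': array([-3.61543953e-04, -5.39720714e+01,  3.46998346e+01,  1.34142092e-02,
       -1.09324662e-04,  1.33475754e-05]), 'ee_pos': array([ 0.14387641, -0.50452909,  0.23076459]), 'ee_rot': array([ 9.90369353e-01,  1.38449119e-01, -6.46642096e-05, -6.17989447e-04]), 'wrist_force': array([0.83579948, 0.74781767, 0.20868661]), 'wrist_torque': array([-0.03832526, -0.0034063 ,  0.00629201]), 'grip_force': 0.0, 'grip_width': 0.0856690528861487} 0.0187
```

View pics/top0.png

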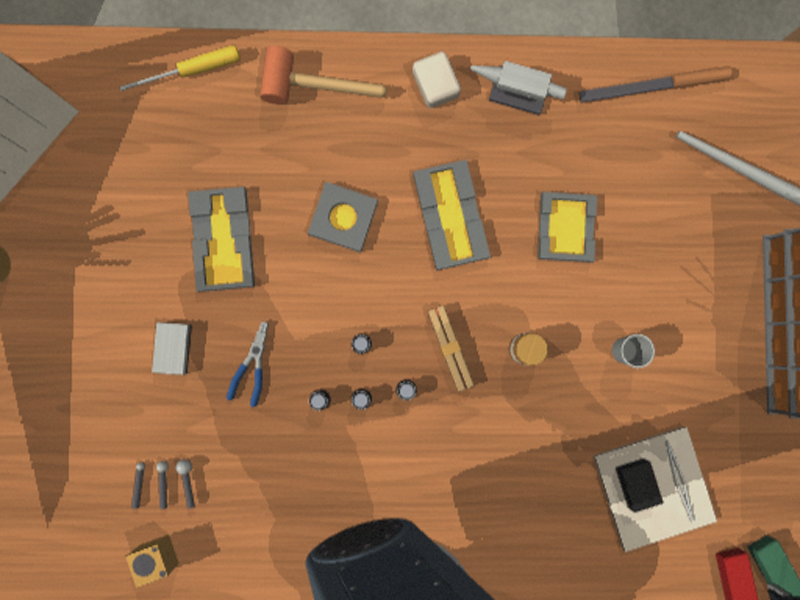

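View pics/scene0.png

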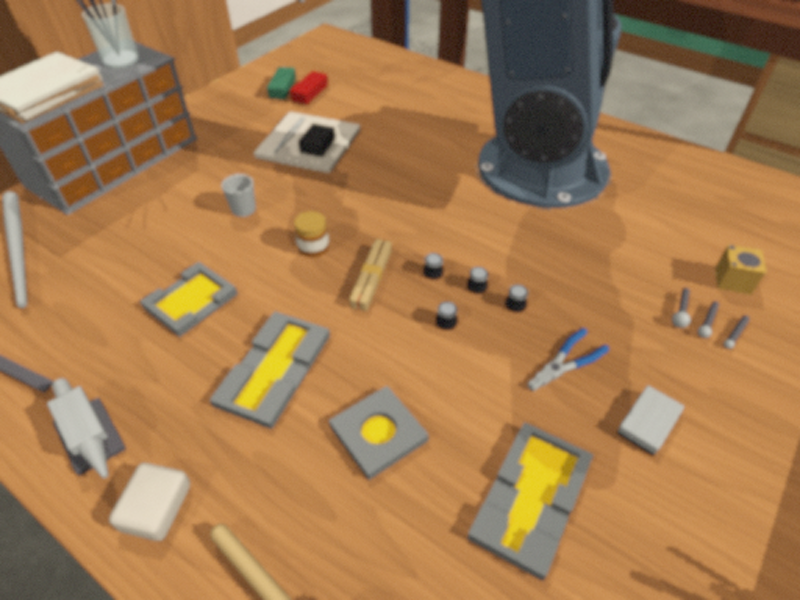

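The top view (800x600) shows the pliers at (253,360), clamp at (450,348), block at (171,348), amber jar at (530,348) and beaker at (635,350). The trays are pliers (222,240), loupe (343,216), clamp (452,215) and block (568,227).

The loupe-like things are at A (361,343), B (319,400), C (361,398) and D (406,389). A lies highest in the picture, so it is the farthest from the base and fits the description. I'll confirm that with numbers and a crop.

Run:
```python
from h import *
f=np.load("top0.npz");p,d=f["p"],f["d"]
i=arm.camera_info("top");K,R,t=map(np.array,(i["K"],i["R"],i["t"]))
v,u=np.mgrid[:384,:512]
C=np.stack([(u-K[0,2])/K[0,0]*d,(v-K[1,2])/K[1,1]*d,d],-1)
W=(C-t)@R; np.save("W.npy",W)   # R^T(C-t)
print("bench z",np.median(W[150:200,330:340,2]), "noise",W[190:260,160:190,2].std())
def blobs(m,name,amin):
    n,l,s,c=cv2.connectedComponentsWithStats(m.astype(np.uint8))
    for k in range(1,n):
        if s[k,4]<amin or not 100<c[k][1]<340 or not 60<c[k][0]<440: continue
        q=W[l==k];q=q[np.isfinite(q).all(1)]
        r=cv2.minAreaRect((q[:,:2]*1000).astype(np.float32))
        print(name,"px",c[k].round(0),"n",s[k,4],"rect c",np.round(r[0],1),"wh",np.round(r[1],1),"ang",round(r[2],1),"mean",(q.mean(0)*1000).round(1),"zmax",(np.percentile(q[:,2],95)*1000).round(1))
blobs((W[...,2]>0.006)&(d>0),"h",20)
hsv=cv2.cvtColor(p,cv2.COLOR_BGR2HSV)
yel=(hsv[...,0]>20)&(hsv[...,0]<35)&(hsv[...,1]>190)&(hsv[...,2]>110)
blobs(yel,"yel",60)
blu=(hsv[...,0]>95)&(hsv[...,0]<125)&(hsv[...,1]>100)
blobs(blu,"blue",15)
c=p[170:280,90:310];cv2.imwrite("pics/crop1.png",cv2.resize(c,(800,400),interpolation=cv2.INTER_CUBIC))
```

```text
bench z -0.0007065566848298733 noise 0.07469089784281566
h px [289. 136.] n 1652 rect c [648.2 -85.9] wh [166.7  90.7] ang 13.6 mean [648.8 -85.9  12.8] zmax 18.0
h px [219. 138.] n 1153 rect c [642.8  91.9] wh [90.4 90.6] ang 71.7 mean [642.4  91.7  14.7] zmax 18.2
h px [141. 152.] n 1653 rect c [604.7 288. ] wh [162.8  91.4] ang 5.8 mean [605.9 287.4  12.6] zmax 17.9
h px [363. 144.] n 954 rect c [ 630. -279.] wh [ 91.3 111.1] ang 87.2 mean [ 630.9 -278.8   11.9] zmax 17.8
h px [288. 222.] n 607 rect c [428.9 -84. ] wh [139.5  29.9] ang 21.8 mean [429.  -83.7  20.6] zmax 23.9
h px [109. 222.] n 700 rect c [427.9 362.9] wh [52.1 80. ] ang 86.0 mean [427.9 360.9  19. ] zmax 22.2
h px [161. 234.] n 435 rect c [405.5 234.3] wh [ 50.1 134. ] ang 74.1 mean [398.7 235.8  10.5] zmax 13.9
h px [231. 219.] n 129 rect c [436.5  60. ] wh [30.8 29.9] ang 53.4 mean [436.3  59.6  26.4] zmax 32.4
h px [338. 223.] n 407 rect c [ 427.6 -205.3] wh [48.6 50. ] ang 88.2 mean [ 428.7 -202.5   50.9] zmax 59.2
h px [406. 224.] n 361 rect c [ 426.  -374.3] wh [49.1 52.6] ang 0.1 mean [ 426.1 -378.3   35.8]
[... 250 characters left out ...]
.5  58.9] wh [28.1 29. ] ang 0.3 mean [348.6  59.   26.4] zmax 32.8
h px [419. 312.] n 3981 rect c [ 201.3 -420.8] wh [162.2 162.4] ang 17.4 mean [ 202.3 -417.1   15.9] zmax 39.8
h px [104. 309.] n 152 rect c [212.9 372.6] wh [16.6 72.9] ang 89.4 mean [214.7 371.4  13.2] zmax 17.3
h px [119. 307.] n 184 rect c [215.2 332.1] wh [75.5 19.9] ang 11.4 mean [220.4 333.3  17. ] zmax 23.9
h px [ 88. 310.] n 131 rect c [211.6 411.8] wh [11.2 68.8] ang 84.3 mean [211.4 411.2  10.4] zmax 13.6
blue px [150. 244.] n 94 rect c [414.1 151.3] wh [ 44.8 275.3] ang 20.4 mean [374.7 258.2  21.1] zmax 13.8
blue px [164. 247.] n 104 rect c [365.2 227.5] wh [11.9 58.2] ang 83.2 mean [365.8 227.   10.3] zmax 14.0
```

View pics/crop1.png

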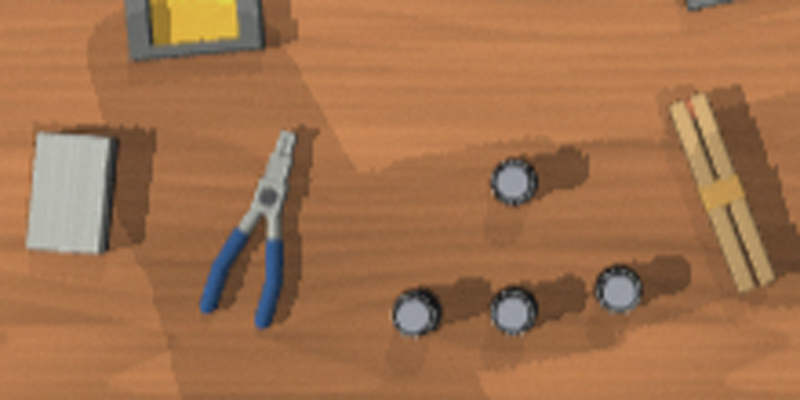

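The crop shows loupe A at crop pixel (515,182) standing alone, with B, C and D in a row below it. A is 0.440 m from the base, against about 0.35–0.37 m for the others, so A is the loupe meant. I'll refine the pliers' axis and the trays next, and add a move calculator.

```bash
cat >> h.py <<'E'
from scipy.spatial.transform import Rotation as Ro
def plan(*T):
    """T: (x,y,z,yaw deg of tool x) -> normalised shift/turn from the current pose"""
    s=arm.observe();A=Ro.from_quat(s["ee_rot"]);a=A.as_matrix()
    print("t",round(s["t"],2),"pos",s["ee_pos"].round(4),"yaw",round(np.degrees(np.arctan2(a[1,0],a[0,0])),1),"j",s["joint_pos"].round(2),"grip",round(s["grip_width"],4),round(s["grip_force"],1),"F",s["wrist_force"].round(1))
    for x,y,z,yw in T:
        c,q=np.cos(np.radians(yw)),np.sin(np.radians(yw))
        B=Ro.from_matrix([[c,q,0],[q,-c,0],[0,0,-1]])
        print((x,y,z,yw),"lin",(A.inv().apply(np.array([x,y,z])-s["ee_pos"])/0.3).round(4).tolist(),"rot",((A.inv()*B).as_rotvec()/np.radians(120)).round(4).tolist())
E
python3 - <<'E'
from h import *
W=np.load("W.npy");p=np.load("top0.npz")["p"]
c2=lambda x,y:(90+x*220/800,170+y*110/400)
for n,q in dict(pivot=(269,197),tip=(287,132),h1=(207,310),h2=(262,325)).items(): print(n,(ray("top",*c2(*q),.012)*1000).round(1))
# jaws/joint: grey, raised part of pliers
hsv=cv2.cvtColor(p,cv2.COLOR_BGR2HSV)
m=(W[...,2]>.005)&(hsv[...,1]<90);m[:, :140]=0;m[:,180:]=0;m[:200]=0;m[270:]=0
q=W[m][:,:2]*1000;print("steel",len(q),q.mean(0).round(1));vx=cv2.fitLine(q.astype(np.float32),cv2.DIST_L2,0,.01,.01).ravel();print(vx, np.degrees(np.arctan2(vx[1],vx[0])))
# yellow pockets
for n,(a,b,c,d) in dict(pl=(110,170,115,195),lo=(190,245,110,165),cl=(260,318,95,180),bl=(340,390,115,175)).items():
    h=hsv[c:d,a:b];k=(h[...,0]>18)&(h[...,0]<36)&(h[...,1]>150)
    vv,uu=np.nonzero(k);w=np.array([ray("top",u+a,v+c,.006)[:2] for u,v in zip(uu,vv)])*1000
    r=cv2.minAreaRect(w.astype(np.float32));print(n,len(w),np.round(r[0],1),np.round(r[1],1),round(r[2],1))
plan((.425,.228,.2,-15.9))
E
```

```text
pivot [423.6 227.5  12. ]
tip [468.4 215.8  12. ]
h1 [346.1 268.4  12. ]
h2 [335.9 230.9  12. ]
steel 249 [422.4 227.7]
[  0.86165625  -0.5074924  422.38718    227.72186   ] -30.496943
pl 859 [604.  285.6] [143.3  57.7] 1.1
lo 218 [642.9  92.3] [38.8 40.9] 0.6
cl 789 [648.6 -86. ] [147.4  37. ] 13.6
bl 734 [ 630.5 -279.8] [57.8 87.3] 87.1
t 0.1 pos [ 0.1439 -0.5045  0.2308] yaw 15.9 j [-1.29  0.24 -0.01  1.32  0.    1.57] grip 0.0857 0.0 F [0.8 0.7 0.2]
(0.425, 0.228, 0.2, -15.9) lin [1.5708, -2.091, 0.1052] rot [-0.0006, 0.0001, 0.2651]
```

```bash
J="python3 -m jog"
python3 -m jog '{"linear":[[0.52,-0.7,0],[0.52,-0.7,0],[0.52,-0.7,0],[0.52,-0.7,0],[0.52,-0.7,0]],"rotation":[[0,0,0],[0,0,0],[0,0,0],[0,0,0],[0,0,0]],"grip":[1,1,1,1,1]}'
python3 -m jog '{"linear":[[0.52,-0.7,0],[0.52,-0.7,0],[0.52,-0.7,0],[0.52,-0.7,0],[0.52,-0.7,0]],"rotation":[[0,0,0],[0,0,0],[0,0,0],[0,0,0],[0,0,0]],"grip":[1,1,1,1,1]}'
python3 -c "
from h import *
plan((.4245,.2278,.1,-15),(.4245,.2278,.1,165))"
```

```text
t: 0.72
ee_pos: [0.2367, -0.2572, 0.2313]
ee_rot: [0.99, 0.14, 0.0, -0.0]
wrist_force: [-0.3, -0.2, 0.2]
grip_width: 0.0854
grip_force: 0.0
t: 1.35
ee_pos: [0.33, -0.0125, 0.2313]
ee_rot: [0.99, 0.141, 0.0, -0.0]
wrist_force: [-0.6, -1.2, 0.8]
grip_width: 0.0855
grip_force: 0.0
t 1.35 pos [ 0.33   -0.0125  0.2313] yaw 16.3 j [-0.04 -0.1  -0.39  1.28  0.    2.82] grip 0.0855 0.0 F [-0.6 -1.2  0.8]
(0.4245, 0.2278, 0.1, -15) lin [0.5264, -0.6806, 0.438] rot [-0.0002, -0.0002, 0.2605]
(0.4245, 0.2278, 0.1, 165) lin [0.5264, -0.6806, 0.438] rot [0.0002, -0.0002, -1.2395]
```

```bash
python3 -m jog '{"linear":[[0.527,-0.68,0.3],[0.527,-0.68,0.3],[0.527,-0.68,0.3],[0.527,-0.68,0.3],[0.527,-0.68,0.3]],"rotation":[[0,0,-0.8],[0,0,-0.8],[0,0,-0.8],[0,0,-0.8],[0,0,-0.8]],"grip":[1,1,1,1,1]}'
python3 -c "
from h import *
plan((.4245,.2278,.1,165))"
```

```text
t: 1.98
ee_pos: [0.426, 0.2265, 0.1395]
ee_rot: [0.819, 0.574, -0.001, -0.0]
wrist_force: [-0.1, -1.2, -0.0]
grip_width: 0.0856
grip_force: 0.0
t 1.98 pos [0.426  0.2265 0.1395] yaw 70.1 j [ 0.49  0.22 -0.28  1.07  0.    2.41] grip 0.0856 0.0 F [-0.1 -1.2 -0. ]
(0.4245, 0.2278, 0.1, 165) lin [0.0026, -0.0061, 0.1315] rot [-0.0007, -0.0001, -0.7908]
```

```bash
python3 -m jog '{"linear":[[0.0026,-0.006,0],[0.0026,-0.006,0],[0.0026,-0.006,0],[0.0026,-0.006,0],[0.0026,-0.006,0]],"rotation":[[0,0,-0.79],[0,0,-0.79],[0,0,-0.79],[0,0,-0.79],[0,0,-0.79]],"grip":[1,1,1,1,1]}'
python3 -m jog '{"linear":[[0,0,0],[0,0,0],[0,0,0],[0,0,0],[0,0,0]],"rotation":[[0,0,-0.35],[0,0,-0.35],[0,0,-0.35],[0,0,-0.35],[0,0,-0.35]],"grip":[1,1,1,1,1]}'
python3 -c "
from h import *
plan((.4245,.2278,.03,165),(.4245,.2278,.003,165))"
```

```text
t: 2.6
ee_pos: [0.4242, 0.2251, 0.1409]
ee_rot: [0.472, 0.882, -0.0, -0.0]
wrist_force: [-0.0, 0.6, 0.7]
grip_width: 0.085
grip_force: 0.0
t: 3.22
ee_pos: [0.4241, 0.2251, 0.141]
ee_rot: [0.128, 0.992, -0.0, -0.0]
wrist_force: [0.0, 0.2, -0.1]
grip_width: 0.0852
grip_force: 0.0
t 3.23 pos [0.4241 0.2251 0.141 ] yaw 165.2 j [ 0.49  0.21 -0.29  1.07 -0.    0.75] grip 0.0852 0.0 F [ 0.   0.2 -0.1]
(0.4245, 0.2278, 0.03, 165) lin [0.0009, 0.009, 0.37] rot [-0.0001, -0.0001, 0.002]
(0.4245, 0.2278, 0.003, 165) lin [0.0009, 0.009, 0.46] rot [-0.0001, -0.0001, 0.002]
```

```bash
python3 -m jog '{"linear":[[0.001,0.009,0.2],[0.001,0.009,0.35],[0.001,0.009,0.42],[0.001,0.009,0.46],[0.001,0.009,0.46]],"rotation":[[0,0,0],[0,0,0],[0,0,0],[0,0,0],[0,0,0]],"grip":[1,1,1,1,1]}'
python3 -m jog '{"linear":[[0,0,0],[0,0,0],[0,0,0],[0,0,0],[0,0,0]],"rotation":[[0,0,0],[0,0,0],[0,0,0],[0,0,0],[0,0,0]],"grip":[0.1,0,0,0,0]}'
python3 -m jog '{"linear":[[0,0,0],[0,0,0],[0,0,0],[0,0,0],[0,0,0]],"rotation":[[0,0,0],[0,0,0],[0,0,0],[0,0,0],[0,0,0]],"grip":[0,0,0,0,0]}'
```

```text
t: 3.85
ee_pos: [0.4239, 0.228, 0.0029]
ee_rot: [0.129, 0.992, -0.0, -0.0]
wrist_force: [1.0, 0.1, 0.1]
grip_width: 0.0851
grip_force: 0.0
t: 4.47
ee_pos: [0.4242, 0.2283, 0.004]
ee_rot: [0.128, 0.992, 0.0, 0.0]
wrist_force: [-1.9, -0.2, 8.2]
grip_width: 0.0179
grip_force: 57.7
t: 5.1
ee_pos: [0.4242, 0.2283, 0.004]
ee_rot: [0.128, 0.992, 0.0, 0.0]
wrist_force: [-1.8, -0.8, 7.9]
grip_width: 0.0179
grip_force: 57.7
```

```bash
python3 -m jog '{"linear":[[0,0,-0.1],[0,0,-0.25],[0,0,-0.35],[0,0,-0.35],[0,0,-0.35]],"rotation":[[0,0,0],[0,0,0],[0,0,0],[0,0,0],[0,0,0]],"grip":[0,0,0,0,0]}'
python3 - <<'E'
from h import *
p,d=arm.camera("scene");u,v=proj("scene",arm.observe()["ee_pos"]);print(u,v)
u,v=int(u),int(v);c=p[max(0,v-75):v+75,max(0,u-100):u+100];cv2.imwrite("pics/g1.png",cv2.resize(c,(800,600),interpolation=cv2.INTER_CUBIC))
plan((.6256,.2901,.104,185.8))
E
```

```text
t: 5.72
ee_pos: [0.4234, 0.228, 0.1077]
ee_rot: [0.128, 0.992, -0.0, -0.0]
wrist_force: [0.1, -0.1, -1.8]
grip_width: 0.0179
grip_force: 58.4
363.86052511277103 204.62626844136557
t 5.78 pos [0.4232 0.2278 0.1073] yaw 165.3 j [ 0.49  0.24 -0.34  0.99  0.    0.75] grip 0.0178 58.4 F [-0.6 -0.4 -0.7]
(0.6256, 0.2901, 0.104, 185.8) lin [-0.6002, 0.3715, 0.0099] rot [-0.0004, -0.0007, -0.1705]
```

View pics/g1.png

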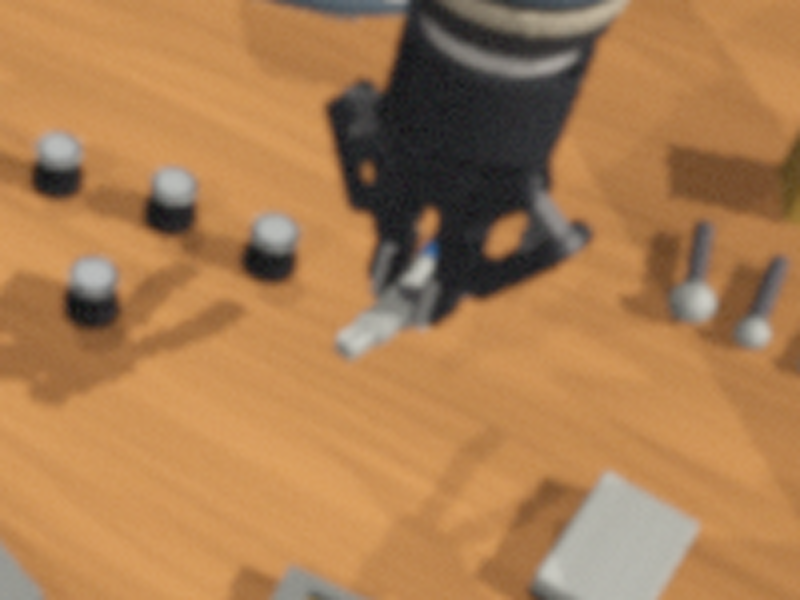

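The pliers hang level in the gripper: the jaw tip is at crop pixel (345,348), and the handles run back to the upper right between the fingers. I'll check the tip against where the held pose says it should be.

```bash
python3 - <<'E'
from h import *
t=ray("scene",263+345/4,129+348/4,.110);s=arm.observe();print(t.round(4),(t-s["ee_pos"]).round(4), "along/ang",np.hypot(*(t-s["ee_pos"])[:2]),np.degrees(np.arctan2(*(t-s["ee_pos"])[[1,0]])))
E
python3 -m jog '{"linear":[[-0.2,0.12,0],[-0.4,0.25,0],[-0.6,0.37,0],[-0.6,0.37,0],[-0.6,0.37,0]],"rotation":[[0,0,-0.06],[0,0,-0.12],[0,0,-0.17],[0,0,-0.17],[0,0,-0.17]],"grip":[0,0,0,0,0]}'
python3 - <<'E'
from h import *
p,d=arm.camera("top");u,v=proj("top",arm.observe()["ee_pos"]);print(u,v)
cv2.imwrite("pics/t2.png",cv2.resize(p[90:210,60:220],(800,600),interpolation=cv2.INTER_CUBIC))
plan((.6256,.2901,.104,185.8))
E
```

```text
[0.4677 0.2181 0.11  ] [ 0.0445 -0.0098  0.0027] along/ang 0.04559371932522898 -12.383608773204475
t: 6.4
ee_pos: [0.6267, 0.29, 0.1054]
ee_rot: [-0.05, 0.999, -0.001, -0.001]
wrist_force: [-0.2, 0.4, -1.8]
grip_width: 0.0181
grip_force: 58.4
128.80260719636743 136.2736100173937
t 6.45 pos [0.6254 0.2896 0.1059] yaw -174.3 j [0.43 0.58 0.2  1.2  0.   0.33] grip 0.0182 58.4 F [ 0.3 -0.1 -1.4]
(0.6256, 0.2901, 0.104, 185.8) lin [-0.0009, 0.0015, 0.0063] rot [-0.0005, -0.0017, -0.0006]
```

View pics/t2.png

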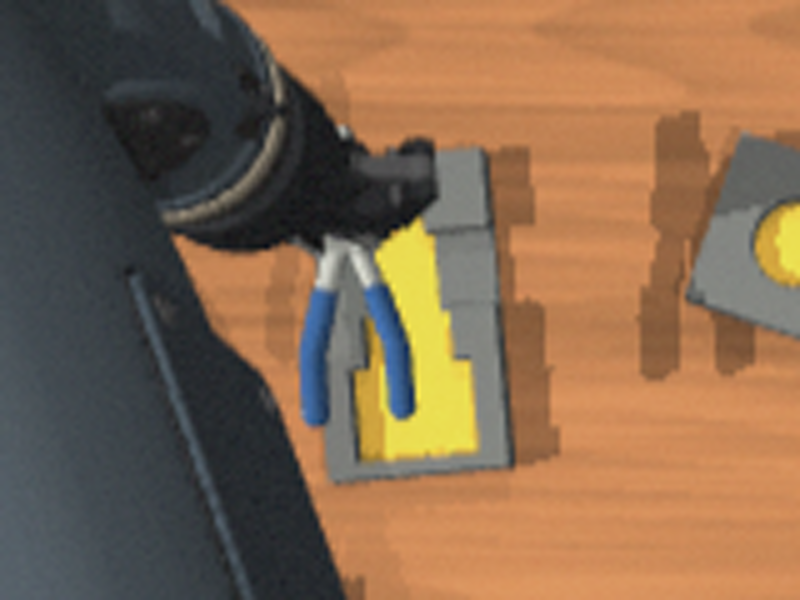

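The top crop shows the pliers above the tray, with handle ends at (316,418) and (402,412). The tray appears offset only because of the height (parallax). I'll check the angle numerically.

Run:
```python
from h import *
s=arm.observe();a=ray("top",60+316/5,90+418/5,.110);b=ray("top",60+402/5,90+412/5,.110);m=(a+b)/2
d=s["ee_pos"]-m;print(a.round(4),b.round(4),"dist",np.hypot(*d[:2]),"ang",np.degrees(np.arctan2(d[1],d[0])))
plan((.6256,.2901,.009,185.8))
```

```text
[0.5392 0.2992 0.11  ] [0.5422 0.2608 0.11  ] dist 0.08518778166127149 ang 6.483011847604152
t 6.45 pos [0.6254 0.2896 0.1059] yaw -174.3 j [0.43 0.58 0.2  1.2  0.   0.33] grip 0.0182 58.4 F [ 0.3 -0.1 -1.4]
(0.6256, 0.2901, 0.009, 185.8) lin [-0.002, 0.0018, 0.323] rot [-0.0005, -0.0017, -0.0006]
```

```bash
python3 -m jog '{"linear":[[-0.001,0.0015,0.15],[-0.001,0.0015,0.22],[-0.001,0.0015,0.26],[-0.001,0.0015,0.28],[-0.001,0.0015,0.28]],"rotation":[[0,0,0],[0,0,0],[0,0,0],[0,0,0],[0,0,0]],"grip":[0,0,0,0,0]}'
python3 -m jog '{"linear":[[0,0,0.01],[0,0,0.02],[0,0,0.03],[0,0,0.037],[0,0,0.037]],"rotation":[[0,0,0],[0,0,0],[0,0,0],[0,0,0],[0,0,0]],"grip":[0,0,0,0,0]}'
python3 -c "
from h import *
plan((.6256,.2901,.0095,185.8))"
```

```text
t: 7.08
ee_pos: [0.6263, 0.2906, 0.0247]
ee_rot: [-0.05, 0.999, 0.0, 0.0]
wrist_force: [0.4, -0.4, -1.4]
grip_width: 0.0181
grip_force: 58.4
t: 7.7
ee_pos: [0.6264, 0.2903, 0.0136]
ee_rot: [-0.05, 0.999, -0.0, 0.0]
wrist_force: [-0.9, -2.0, 4.4]
grip_width: 0.0179
grip_force: 60.0
t 7.7 pos [0.6264 0.2903 0.0136] yaw -174.3 j [ 0.43  0.64  0.07  1.   -0.    0.33] grip 0.0179 60.0 F [-0.9 -2.   4.4]
(0.6256, 0.2901, 0.0095, 185.8) lin [0.0027, -0.0005, 0.0137] rot [-0.0001, 0.0001, -0.0005]
```

```bash
python3 -m jog '{"linear":[[0,0,0.003],[0,0,0.006],[0,0,0.006]],"rotation":[[0,0,0],[0,0,0],[0,0,0]],"grip":[0,0,0]}'
python3 - <<'E'
from h import *
p,d=arm.camera("scene");u,v=map(int,proj("scene",arm.observe()["ee_pos"]));print(u,v);u0,v0=u-80,v-65
cv2.imwrite("pics/s3.png",cv2.resize(p[v0:v0+120,u0:u0+160],(800,600),interpolation=cv2.INTER_CUBIC))
E
```

```text
t: 8.07
ee_pos: [0.6264, 0.2904, 0.0123]
ee_rot: [-0.05, 0.999, 0.0, 0.0]
wrist_force: [-2.1, -2.9, 7.7]
grip_width: 0.018
grip_force: 60.4
335 325
```

View pics/s3.png

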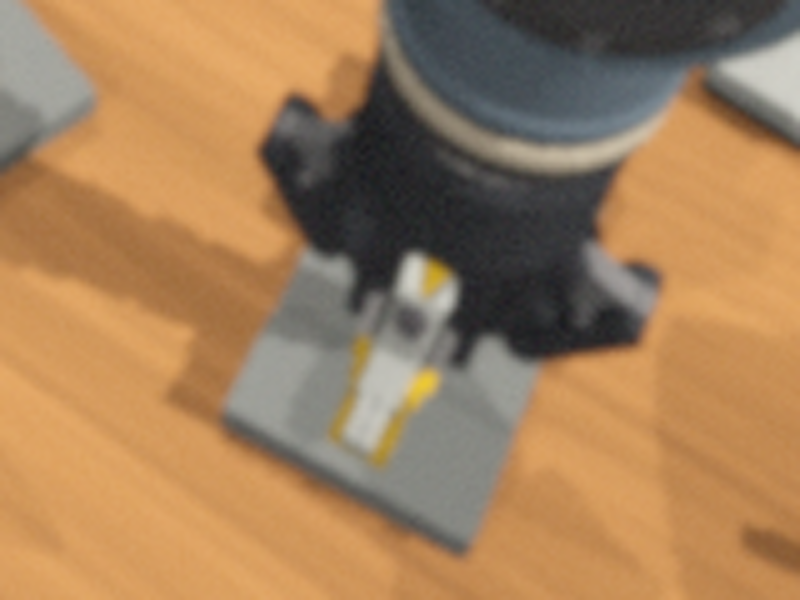

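The jaws sit centred in the pocket's narrow end, with their tip at (360,445) and yellow showing on all sides. Contact is soft and growing, so one end is probably sagging slightly. I'll press down gently the last 2–3 mm.

```bash
python3 -m jog '{"linear":[[0,0,0.003],[0,0,0.006],[0,0,0.009],[0,0,0.009]],"rotation":[[0,0,0],[0,0,0],[0,0,0],[0,0,0]],"grip":[0,0,0,0]}'
```

```text
t: 8.62
ee_pos: [0.6258, 0.2908, 0.0102]
ee_rot: [-0.05, 0.999, 0.0, -0.0]
wrist_force: [-6.8, -2.1, 14.3]
grip_width: 0.0179
grip_force: 61.3
```

```bash
python3 -m jog '{"linear":[[0,0,-0.002],[0,0,-0.002],[0,0,-0.002],[0,0,-0.002],[0,0,-0.002]],"rotation":[[0,0,0],[0,0,0],[0,0,0],[0,0,0],[0,0,0]],"grip":[0.3,0.4,0.6,0.6,0.6]}'
python3 -m jog '{"linear":[[0,0,-0.1],[0,0,-0.25],[0,0,-0.4],[0,0,-0.4],[0,0,-0.4]],"rotation":[[0,0,0],[0,0,0],[0,0,0],[0,0,0],[0,0,0]],"grip":[0.6,0.6,0.6,1,1]}'
python3 - <<'E'
from h import *
plan((.4289,-.084,.13,201.8))
E
```

```text
t: 9.25
ee_pos: [0.6264, 0.2906, 0.0092]
ee_rot: [-0.05, 0.999, 0.0, -0.0]
wrist_force: [-0.4, 0.8, 0.9]
grip_width: 0.0514
grip_force: 0.0
t: 9.88
ee_pos: [0.6262, 0.2904, 0.129]
ee_rot: [-0.05, 0.999, 0.0, -0.0]
wrist_force: [0.1, -0.2, -0.4]
grip_width: 0.0842
grip_force: 0.0
t 9.88 pos [0.6262 0.2904 0.129 ] yaw -174.3 j [0.43 0.57 0.24 1.24 0.   0.33] grip 0.0842 0.0 F [ 0.1 -0.2 -0.4]
(0.4289, -0.084, 0.13, 201.8) lin [0.7792, -1.1761, -0.0032] rot [0.0, -0.0001, -0.1338]
```

```bash
python3 -m jog '{"linear":[[0.39,-0.59,0],[0.39,-0.59,0],[0.39,-0.59,0],[0.39,-0.59,0],[0.39,-0.59,0]],"rotation":[[0,0,0],[0,0,0],[0,0,0],[0,0,0],[0,0,0]],"grip":[1,1,1,1,1]}'
python3 -m jog '{"linear":[[0.39,-0.586,0],[0.39,-0.586,0],[0.39,-0.586,0],[0.39,-0.586,0],[0.39,-0.586,0]],"rotation":[[0,0,-0.134],[0,0,-0.134],[0,0,-0.134],[0,0,-0.134],[0,0,-0.134]],"grip":[1,1,1,1,1]}'
python3 - <<'E'
from h import *
p,d=arm.camera("top")
a=cv2.resize(p[110:190,105:185],(600,600),interpolation=cv2.INTER_CUBIC);cv2.imwrite("pics/t4.png",a)
i=arm.camera_info("top");K,R,t=map(np.array,(i["K"],i["R"],i["t"]))
v,u=np.mgrid[:384,:512];W=(np.stack([(u-K[0,2])/K[0,0]*d,(v-K[1,2])/K[1,1]*d,d],-1)-t)@R*1000
o=np.array([625.6,290.1]);T=np.radians(5.8);e=np.array([np.cos(T),np.sin(T)])
for X,Y in((40,0),(25,0),(0,0),(-15,0),(-45,11),(-45,-11),(-70,17),(-70,-17),(-20,35),(50,30),(-80,36)):
    q=o+X*e+Y*np.array([-e[1],e[0]]);k=np.hypot(W[...,0]-q[0],W[...,1]-q[1])<5
    print((X,Y),k.sum(),np.median(W[k][:,2]).round(1))
plan((.4289,-.084,.004,201.8))
E
```

```text
t: 10.5
ee_pos: [0.5261, 0.1011, 0.1283]
ee_rot: [-0.049, 0.999, -0.0, -0.001]
wrist_force: [0.6, 0.4, 0.4]
grip_width: 0.0858
grip_force: 0.0
t: 11.12
ee_pos: [0.4286, -0.0845, 0.1288]
ee_rot: [-0.188, 0.982, 0.0, -0.0]
wrist_force: [1.0, 0.0, -0.7]
grip_width: 0.0852
grip_force: 0.0
(40, 0) 14 15.5
(25, 0) 12 16.7
(0, 0) 13 17.4
(-15, 0) 18 13.0
(-45, 11) 18 14.9
(-45, -11) 10 17.9
(-70, 17) 16 17.3
(-70, -17) 10 19.3
(-20, 35) 9 14.6
(50, 30) 12 15.2
(-80, 36) 12 15.8
t 11.18 pos [ 0.4292 -0.0838  0.1289] yaw -158.2 j [-0.19  0.15 -0.4   1.02  0.   -0.57] grip 0.0855 0.0 F [-0.8  0.   0.4]
(0.4289, -0.084, 0.004, 201.8) lin [0.0012, -0.0004, 0.4162] rot [0.0003, -0.0001, -0.0003]
```

View pics/t4.png

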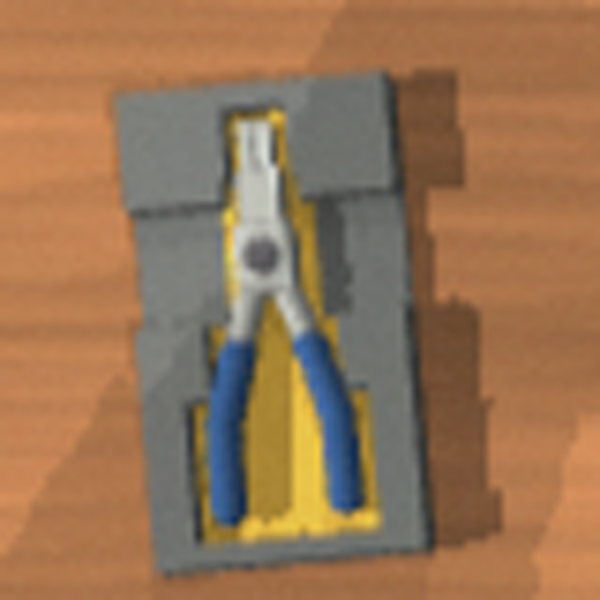

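The pliers lie home in the pocket: jaws up at (255,140), pivot at (262,255), handle ends at (230,520) and (347,510), with yellow all round. Next is the clamp.

```bash
python3 -m jog '{"linear":[[0,0,0.2],[0,0,0.33],[0,0,0.39],[0,0,0.41],[0,0,0.41]],"rotation":[[0,0,0],[0,0,0],[0,0,0],[0,0,0],[0,0,0]],"grip":[1,1,1,1,1]}'
python3 -m jog '{"linear":[[0,0,0],[0,0,0],[0,0,0],[0,0,0],[0,0,0]],"rotation":[[0,0,0],[0,0,0],[0,0,0],[0,0,0],[0,0,0]],"grip":[0.1,0,0,0,0]}'
python3 -m jog '{"linear":[[0,0,0],[0,0,0],[0,0,0]],"rotation":[[0,0,0],[0,0,0],[0,0,0]],"grip":[0,0,0]}'
python3 -m jog '{"linear":[[0,0,-0.1],[0,0,-0.25],[0,0,-0.35],[0,0,-0.35],[0,0,-0.35]],"rotation":[[0,0,0],[0,0,0],[0,0,0],[0,0,0],[0,0,0]],"grip":[0,0,0,0,0]}'
python3 -c "
from h import *
plan((.6482,-.0859,.11,193.6))"
```

```text
t: 11.8
ee_pos: [0.4294, -0.0832, 0.0062]
ee_rot: [-0.19, 0.982, 0.0, -0.0]
wrist_force: [1.1, 0.0, 0.8]
grip_width: 0.0854
grip_force: 0.0
t: 12.42
ee_pos: [0.4293, -0.0841, 0.007]
ee_rot: [-0.189, 0.982, -0.0, 0.001]
wrist_force: [-1.5, 0.3, 7.0]
grip_width: 0.0287
grip_force: 59.6
t: 12.8
ee_pos: [0.4293, -0.0841, 0.007]
ee_rot: [-0.189, 0.982, -0.0, 0.001]
wrist_force: [-0.9, 0.3, 7.3]
grip_width: 0.0287
grip_force: 59.6
t: 13.42
ee_pos: [0.4284, -0.0839, 0.1107]
ee_rot: [-0.189, 0.982, 0.0, -0.0]
wrist_force: [-0.3, -0.2, -1.0]
grip_width: 0.0284
grip_force: 60.0
t 13.43 pos [ 0.4284 -0.0839  0.1107] yaw -158.2 j [-0.19  0.17 -0.43  0.97  0.   -0.57] grip 0.0284 60.0 F [-0.3 -0.2 -1. ]
(0.6482, -0.0859, 0.11, 193.6) lin [-0.6777, -0.2786, 0.002] rot [0.0002, -0.0002, 0.0685]
```

```bash
python3 -m jog '{"linear":[[-0.2,-0.08,0],[-0.4,-0.16,0],[-0.6,-0.25,0],[-0.678,-0.279,0],[-0.678,-0.279,0]],"rotation":[[0,0,0.02],[0,0,0.04],[0,0,0.06],[0,0,0.0685],[0,0,0.0685]],"grip":[0,0,0,0,0]}'
python3 - <<'E'
from h import *
p,d=arm.camera("top");
cv2.imwrite("pics/t5.png",cv2.resize(p[75:195,240:400],(800,600),interpolation=cv2.INTER_CUBIC))
plan((.6482,-.0859,.013,193.6))
E
```

```text
t: 14.05
ee_pos: [0.6498, -0.0858, 0.1083]
ee_rot: [-0.119, 0.993, 0.0, -0.001]
wrist_force: [-0.4, -0.0, -1.3]
grip_width: 0.0285
grip_force: 59.9
t 14.1 pos [ 0.6482 -0.0858  0.1087] yaw -166.4 j [-0.13  0.52  0.1   1.16  0.   -0.37] grip 0.0285 59.9 F [-0.7  0.8 -1. ]
(0.6482, -0.0859, 0.013, 193.6) lin [-0.0011, -0.0008, 0.3189] rot [0.0007, -0.0017, 0.0002]
```

View pics/t5.png

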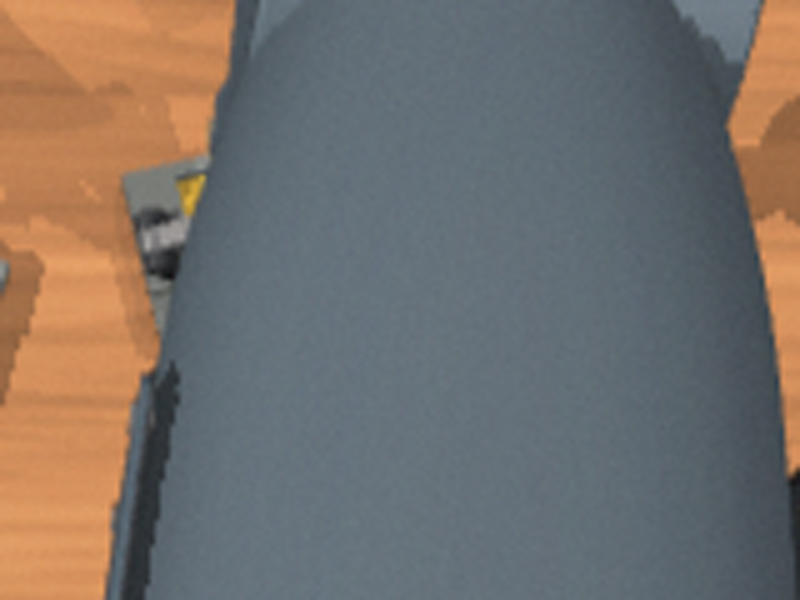

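The arm hides the tray from the top camera. I'll descend to just above the tray and check from the scene camera.

```bash
python3 -m jog '{"linear":[[-0.001,-0.001,0.12],[-0.001,-0.001,0.2],[-0.001,-0.001,0.25],[-0.001,-0.001,0.25],[-0.001,-0.001,0.25]],"rotation":[[0,0,0],[0,0,0],[0,0,0],[0,0,0],[0,0,0]],"grip":[0,0,0,0,0]}'
python3 - <<'E'
from h import *
p,d=arm.camera("scene");u,v=map(int,proj("scene",arm.observe()["ee_pos"]));print(u,v)
cv2.imwrite("pics/s5.png",cv2.resize(p[v-60:v+60,u-80:u+80],(800,600),interpolation=cv2.INTER_CUBIC))
plan((.6482,-.0859,.013,193.6))
E
```

```text
t: 14.72
ee_pos: [0.6495, -0.0863, 0.0373]
ee_rot: [-0.118, 0.993, -0.0, 0.001]
wrist_force: [0.2, 0.6, 0.3]
grip_width: 0.0282
grip_force: 59.9
170 226
t 14.78 pos [ 0.6497 -0.0863  0.0375] yaw -166.4 j [-0.13  0.57 -0.01  0.99  0.   -0.37] grip 0.0283 59.9 F [ 0.4 -1.1 -0.6]
(0.6482, -0.0859, 0.013, 193.6) lin [0.0048, 0.0026, 0.0816] rot [-0.0002, 0.0008, 0.0]
```

View pics/s5.png

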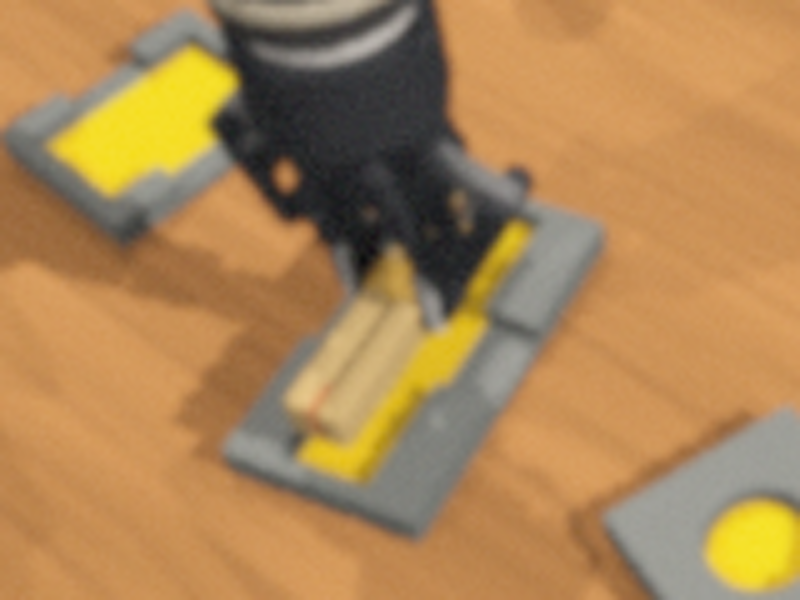

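The clamp, its end at (335,420), is held parallel to the pocket and above it, offset as its height would explain. I'll lower it home.

```bash
python3 -m jog '{"linear":[[0.003,0.002,0.03],[0.004,0.002,0.05],[0.004,0.002,0.065],[0.004,0.002,0.078],[0.004,0.002,0.078]],"rotation":[[0,0,0],[0,0,0],[0,0,0],[0,0,0],[0,0,0]],"grip":[0,0,0,0,0]}'
python3 -m jog '{"linear":[[0,0,0.003],[0,0,0.006],[0,0,0.006]],"rotation":[[0,0,0],[0,0,0],[0,0,0]],"grip":[0,0,0]}'
```

```text
t: 15.4
ee_pos: [0.6478, -0.0859, 0.0131]
ee_rot: [-0.118, 0.993, 0.0, 0.0]
wrist_force: [-1.3, 0.5, 3.7]
grip_width: 0.0283
grip_force: 60.4
t: 15.78
ee_pos: [0.6479, -0.0859, 0.013]
ee_rot: [-0.118, 0.993, -0.0, 0.001]
wrist_force: [-6.4, 1.2, 18.2]
grip_width: 0.0288
grip_force: 62.1
```

```bash
python3 -m jog '{"linear":[[0,0,-0.005],[0,0,-0.005],[0,0,-0.005],[0,0,-0.005],[0,0,-0.005]],"rotation":[[0,0,0],[0,0,0],[0,0,0],[0,0,0],[0,0,0]],"grip":[0.4,0.5,0.7,0.7,0.7]}'
python3 -m jog '{"linear":[[0,0,-0.1],[0,0,-0.25],[0,0,-0.4],[0,0,-0.4],[0,0,-0.4]],"rotation":[[0,0,0],[0,0,0],[0,0,0],[0,0,0],[0,0,0]],"grip":[0.7,0.7,0.7,1,1]}'
python3 - <<'E'
from h import *
plan((.4279,.362,.13,176))
E
```

```text
t: 16.4
ee_pos: [0.6478, -0.0859, 0.0124]
ee_rot: [-0.118, 0.993, 0.0, -0.0]
wrist_force: [0.3, -0.5, 0.3]
grip_width: 0.0595
grip_force: 0.0
t: 17.02
ee_pos: [0.6476, -0.0859, 0.1322]
ee_rot: [-0.118, 0.993, 0.0, -0.0]
wrist_force: [-0.2, 0.6, -0.9]
grip_width: 0.0854
grip_force: 0.0
t 17.02 pos [ 0.6476 -0.0859  0.1322] yaw -166.4 j [-0.13  0.5   0.13  1.2   0.   -0.37] grip 0.0854 0.0 F [-0.2  0.6 -0.9]
(0.4279, 0.362, 0.13, 176) lin [0.3607, 1.6233, 0.0077] rot [0.0001, -0.0002, 0.1467]
```

```bash
python3 -m jog '{"linear":[[0.18,0.81,0],[0.18,0.81,0],[0.18,0.81,0],[0.18,0.81,0],[0.18,0.81,0]],"rotation":[[0,0,0],[0,0,0],[0,0,0],[0,0,0],[0,0,0]],"grip":[1,1,1,1,1]}'
python3 -m jog '{"linear":[[0.18,0.81,0],[0.18,0.81,0],[0.18,0.81,0],[0.18,0.81,0],[0.18,0.81,0]],"rotation":[[0,0,0.147],[0,0,0.147],[0,0,0.147],[0,0,0.147],[0,0,0.147]],"grip":[1,1,1,1,1]}'
python3 - <<'E'
from h import *
p,d=arm.camera("top")
a=cv2.resize(p[85:195,240:400],(800,550),interpolation=cv2.INTER_CUBIC);cv2.imwrite("pics/t6.png",a)
plan((.4279,.362,.004,176))
E
```

```text
t: 17.65
ee_pos: [0.5353, 0.1407, 0.1313]
ee_rot: [-0.121, 0.993, 0.0, -0.002]
wrist_force: [-0.3, -1.6, 0.1]
grip_width: 0.0858
grip_force: 0.0
t: 18.27
ee_pos: [0.4268, 0.3634, 0.1313]
ee_rot: [0.033, 0.999, -0.0, -0.001]
wrist_force: [-0.5, -0.3, -0.2]
grip_width: 0.0853
grip_force: 0.0
t 18.32 pos [0.4274 0.3621 0.1313] yaw 176.1 j [ 0.7   0.35 -0.12  1.11  0.    0.77] grip 0.0856 0.0 F [-0.6 -0.5 -0.1]
(0.4279, 0.362, 0.004, 176) lin [-0.0022, 0.0003, 0.4244] rot [-0.0007, -0.0007, 0.0011]
```

View pics/t6.png

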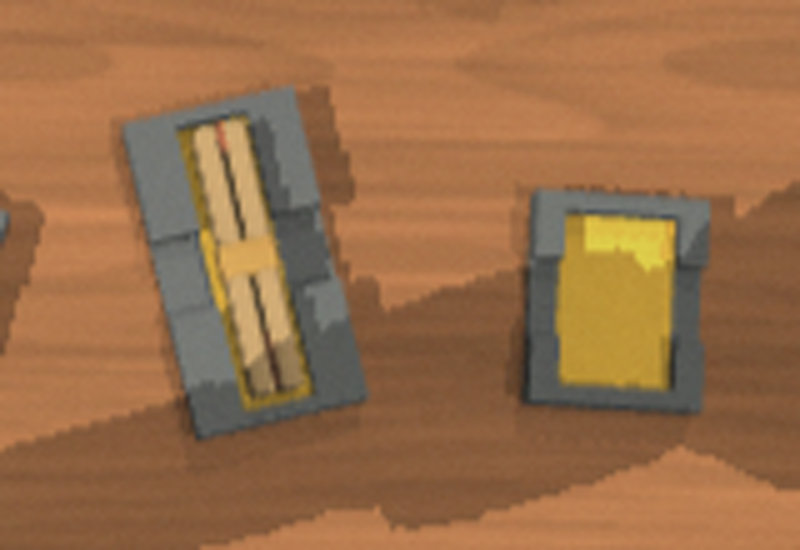

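The clamp lies inside its pocket, brass band at (248,257), with yellow at the sides. Next is the block.

```bash
python3 -m jog '{"linear":[[-0.002,0,0.2],[-0.002,0,0.33],[-0.002,0,0.4],[-0.002,0,0.427],[-0.002,0,0.427]],"rotation":[[0,0,0],[0,0,0],[0,0,0],[0,0,0],[0,0,0]],"grip":[1,1,1,1,1]}'
python3 -m jog '{"linear":[[0,0,0],[0,0,0],[0,0,0],[0,0,0],[0,0,0]],"rotation":[[0,0,0],[0,0,0],[0,0,0],[0,0,0],[0,0,0]],"grip":[0.4,0.2,0,0,0]}'
python3 -m jog '{"linear":[[0,0,0],[0,0,0],[0,0,0]],"rotation":[[0,0,0],[0,0,0],[0,0,0]],"grip":[0,0,0]}'
python3 -m jog '{"linear":[[0,0,-0.1],[0,0,-0.25],[0,0,-0.35],[0,0,-0.4],[0,0,-0.4]],"rotation":[[0,0,0],[0,0,0],[0,0,0],[0,0,0],[0,0,0]],"grip":[0,0,0,0,0]}'
python3 -c "
from h import *
plan((.63,-.279,.12,177.2))"
```

```text
t: 18.95
ee_pos: [0.4296, 0.3599, 0.0043]
ee_rot: [0.036, 0.999, -0.0, -0.0]
wrist_force: [0.1, 0.8, -0.2]
grip_width: 0.0856
grip_force: 0.0
t: 19.58
ee_pos: [0.4299, 0.3618, 0.006]
ee_rot: [0.035, 0.999, 0.001, 0.001]
wrist_force: [-1.3, 0.5, 7.5]
grip_width: 0.0484
grip_force: 62.3
t: 19.95
ee_pos: [0.4299, 0.3618, 0.006]
ee_rot: [0.035, 0.999, 0.001, 0.001]
wrist_force: [-1.4, -0.8, 7.8]
grip_width: 0.0481
grip_force: 62.3
t: 20.58
ee_pos: [0.4293, 0.3612, 0.125]
ee_rot: [0.035, 0.999, 0.0, 0.0]
wrist_force: [-0.0, -0.6, -4.0]
grip_width: 0.0482
grip_force: 65.3
t 20.57 pos [0.4293 0.3612 0.125 ] yaw 176.0 j [ 0.7   0.35 -0.13  1.09  0.    0.77] grip 0.0482 65.3 F [-0.  -0.6 -4. ]
(0.63, -0.279, 0.12, 177.2) lin [-0.8171, -2.0818, 0.0154] rot [0.0004, 0.0004, -0.0102]
```

```bash
python3 -m jog '{"linear":[[-0.05,-0.13,0],[-0.11,-0.28,0],[-0.17,-0.43,0],[-0.23,-0.58,0],[-0.275,-0.694,0]],"rotation":[[0,0,0],[0,0,0],[0,0,0],[0,0,0],[0,0,0]],"grip":[0,0,0,0,0]}'
python3 -m jog '{"linear":[[-0.06,-0.15,0],[-0.12,-0.3,0],[-0.18,-0.45,0],[-0.23,-0.58,0],[-0.275,-0.694,0]],"rotation":[[0,0,0],[0,0,0],[0,0,0],[0,0,0],[0,0,0]],"grip":[0,0,0,0,0]}'
python3 -m jog '{"linear":[[-0.06,-0.15,0],[-0.12,-0.3,0],[-0.18,-0.45,0],[-0.25,-0.64,0],[-0.275,-0.694,0]],"rotation":[[0,0,0],[0,0,0],[0,0,0],[0,0,-0.01],[0,0,-0.01]],"grip":[0,0,0,0,0]}'
python3 -c "
from h import *
plan((.632,-.279,.035,177.2),(.632,-.279,.012,177.2))"
```

```text
t: 21.2
ee_pos: [0.4962, 0.1454, 0.1228]
ee_rot: [0.036, 0.999, -0.0, -0.001]
wrist_force: [-0.2, 0.4, -4.7]
grip_width: 0.0485
grip_force: 65.3
t: 21.82
ee_pos: [0.5638, -0.0675, 0.1225]
ee_rot: [0.036, 0.999, 0.0, -0.001]
wrist_force: [0.4, 0.6, -4.0]
grip_width: 0.0482
grip_force: 65.3
t: 22.45
ee_pos: [0.6317, -0.2827, 0.1215]
ee_rot: [0.026, 1.0, 0.0, -0.001]
wrist_force: [-0.3, 0.2, -4.8]
grip_width: 0.0481
grip_force: 65.3
t 22.45 pos [ 0.6317 -0.2827  0.1215] yaw 177.0 j [-0.42  0.58  0.24  1.23 -0.   -0.37] grip 0.0481 65.3 F [-0.3  0.2 -4.8]
(0.632, -0.279, 0.035, 177.2) lin [-0.0012, 0.0124, 0.2882] rot [0.0002, -0.0013, -0.0015]
(0.632, -0.279, 0.012, 177.2) lin [-0.0014, 0.0123, 0.3649] rot [0.0002, -0.0013, -0.0015]
```

```bash
python3 -m jog '{"linear":[[-0.001,0.012,0.1],[-0.001,0.012,0.2],[-0.001,0.012,0.26],[-0.001,0.012,0.28],[-0.001,0.012,0.28]],"rotation":[[0,0,0],[0,0,0],[0,0,0],[0,0,0],[0,0,0]],"grip":[0,0,0,0,0]}'
python3 - <<'E'
from h import *
p,d=arm.camera("scene");u,v=map(int,proj("scene",arm.observe()["ee_pos"]));print(u,v)
cv2.imwrite("pics/s7.png",cv2.resize(p[v-60:v+60,u-80:u+80],(800,600),interpolation=cv2.INTER_CUBIC))
plan((.632,-.279,.012,177.2))
E
```

```text
t: 23.08
ee_pos: [0.6321, -0.2756, 0.0394]
ee_rot: [0.025, 1.0, 0.0, -0.001]
wrist_force: [-0.5, -0.1, -4.1]
grip_width: 0.0487
grip_force: 65.3
116 182
t 23.12 pos [ 0.6326 -0.2758  0.0403] yaw 177.2 j [-0.41  0.62  0.1   1.05  0.   -0.36] grip 0.0482 65.3 F [ 0.1 -0.8 -4.6]
(0.632, -0.279, 0.012, 177.2) lin [0.0014, -0.0107, 0.0945] rot [0.0001, -0.0002, -0.0003]
```

View pics/s7.png

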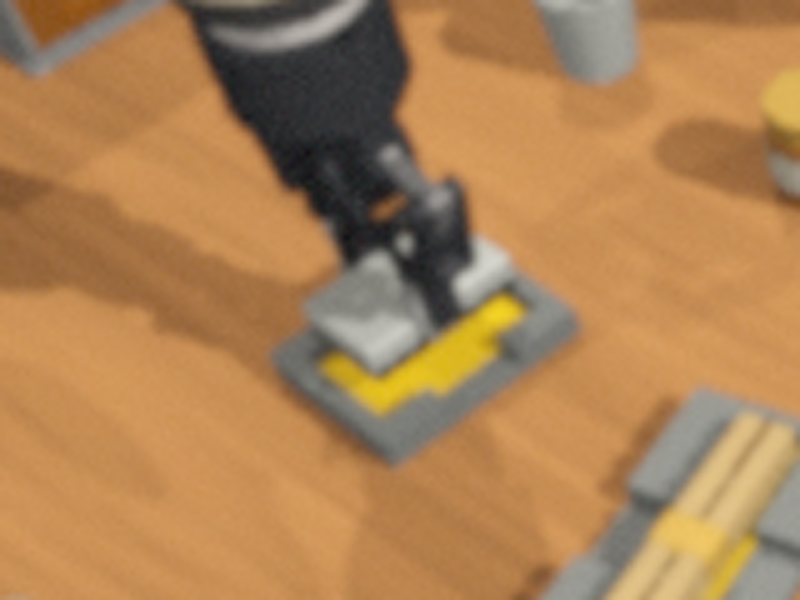

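The block hangs level above its tray and square to it, with its near corner at (375,365) and the pocket below. I'll lower it.

```bash
python3 -m jog '{"linear":[[0.001,-0.008,0.01],[0.001,-0.009,0.03],[0.001,-0.009,0.05],[0.001,-0.009,0.06],[0.001,-0.009,0.06]],"rotation":[[0,0,0],[0,0,0],[0,0,0],[0,0,0],[0,0,0]],"grip":[0,0,0,0,0]}'
python3 -m jog '{"linear":[[0,0,0.01],[0,0,0.02],[0,0,0.03],[0,0,0.036],[0,0,0.036]],"rotation":[[0,0,0],[0,0,0],[0,0,0],[0,0,0],[0,0,0]],"grip":[0,0,0,0,0]}'
python3 -c "
from h import *
plan((.632,-.279,.012,177.2))"
```

```text
t: 23.75
ee_pos: [0.6319, -0.2784, 0.0221]
ee_rot: [0.025, 1.0, 0.0, -0.0]
wrist_force: [-0.5, -0.3, -4.2]
grip_width: 0.0486
grip_force: 65.4
t: 24.38
ee_pos: [0.6321, -0.2785, 0.0122]
ee_rot: [0.025, 1.0, 0.0, 0.0]
wrist_force: [-2.1, 1.2, 0.9]
grip_width: 0.048
grip_force: 66.0
t 24.38 pos [ 0.6321 -0.2785  0.0122] yaw 177.2 j [-0.42  0.65  0.07  1.    0.   -0.37] grip 0.048 66.0 F [-2.1  1.2  0.9]
(0.632, -0.279, 0.012, 177.2) lin [0.0001, -0.0016, 0.0005] rot [0.0001, 0.0, -0.0003]
```

Contact came at the expected height (12.2 mm). I'll press slightly, release and lift.

```bash
python3 -m jog '{"linear":[[0,0,0.003],[0,0,0.005],[0,0,0.005]],"rotation":[[0,0,0],[0,0,0],[0,0,0]],"grip":[0,0,0]}'
python3 -m jog '{"linear":[[0,0,-0.004],[0,0,-0.004],[0,0,-0.004],[0,0,-0.004],[0,0,-0.004]],"rotation":[[0,0,0],[0,0,0],[0,0,0],[0,0,0],[0,0,0]],"grip":[0.65,0.7,0.9,0.9,0.9]}'
python3 -m jog '{"linear":[[0,0,-0.1],[0,0,-0.25],[0,0,-0.4],[0,0,-0.4],[0,0,-0.4]],"rotation":[[0,0,0],[0,0,0],[0,0,0],[0,0,0],[0,0,0]],"grip":[1,1,1,1,1]}'
python3 - <<'E'
from h import *
plan((.4365,.06,.13,180))
E
```

```text
t: 24.75
ee_pos: [0.6321, -0.2785, 0.0121]
ee_rot: [0.025, 1.0, -0.0, 0.0]
wrist_force: [-5.9, 2.3, 12.7]
grip_width: 0.048
grip_force: 67.4
t: 25.38
ee_pos: [0.6322, -0.2785, 0.0112]
ee_rot: [0.025, 1.0, 0.0, -0.0]
wrist_force: [-0.2, -0.5, 0.7]
grip_width: 0.077
grip_force: 0.0
t: 26.0
ee_pos: [0.632, -0.2785, 0.131]
ee_rot: [0.025, 1.0, 0.0, -0.0]
wrist_force: [-0.1, 0.2, 0.5]
grip_width: 0.0852
grip_force: 0.0
t 26.0 pos [ 0.632  -0.2785  0.131 ] yaw 177.2 j [-0.42  0.57  0.24  1.25  0.   -0.37] grip 0.0852 0.0 F [-0.1  0.2  0.5]
(0.4365, 0.06, 0.13, 180) lin [0.7066, 1.0947, 0.0036] rot [0.0001, -0.0001, -0.0236]
```

```bash
python3 -m jog '{"linear":[[0.353,0.547,0],[0.353,0.547,0],[0.353,0.547,0],[0.353,0.547,0],[0.353,0.547,0]],"rotation":[[0,0,0],[0,0,0],[0,0,0],[0,0,0],[0,0,0]],"grip":[1,1,1,1,1]}'
python3 -m jog '{"linear":[[0.353,0.547,0],[0.353,0.547,0],[0.353,0.547,0],[0.353,0.547,0],[0.353,0.547,0]],"rotation":[[0,0,-0.024],[0,0,-0.024],[0,0,-0.024],[0,0,-0.024],[0,0,-0.024]],"grip":[1,1,1,1,1]}'
python3 -m jog '{"linear":[[0,0,0],[0,0,0]],"rotation":[[0,0,0],[0,0,0]],"grip":[1,1]}'
python3 - <<'E'
from h import *
p,d=arm.camera("top")
cv2.imwrite("pics/t8.png",cv2.resize(p[110:250,270:430],(640,560),interpolation=cv2.INTER_CUBIC))
plan((.4365,.06,.018,180))
E
```

```text
t: 26.62
ee_pos: [0.5342, -0.109, 0.1308]
ee_rot: [0.024, 1.0, 0.0, -0.0]
wrist_force: [-0.0, 0.4, 0.3]
grip_width: 0.0856
grip_force: 0.0
t: 27.25
ee_pos: [0.4378, 0.0595, 0.1313]
ee_rot: [-0.001, 1.0, -0.0, 0.0]
wrist_force: [1.1, -0.4, 0.2]
grip_width: 0.0856
grip_force: 0.0
t: 27.5
ee_pos: [0.4376, 0.0586, 0.1312]
ee_rot: [0.001, 1.0, -0.0, -0.0]
wrist_force: [0.8, 0.2, 1.1]
grip_width: 0.0853
grip_force: 0.0
t 27.55 pos [0.4374 0.0588 0.1312] yaw 179.9 j [ 0.13  0.16 -0.39  1.03 -0.    0.13] grip 0.0852 0.0 F [-0.5  0.5  0.4]
(0.4365, 0.06, 0.018, 180) lin [0.003, 0.0041, 0.3775] rot [-0.0, -0.0001, -0.0005]
```

View pics/t8.png

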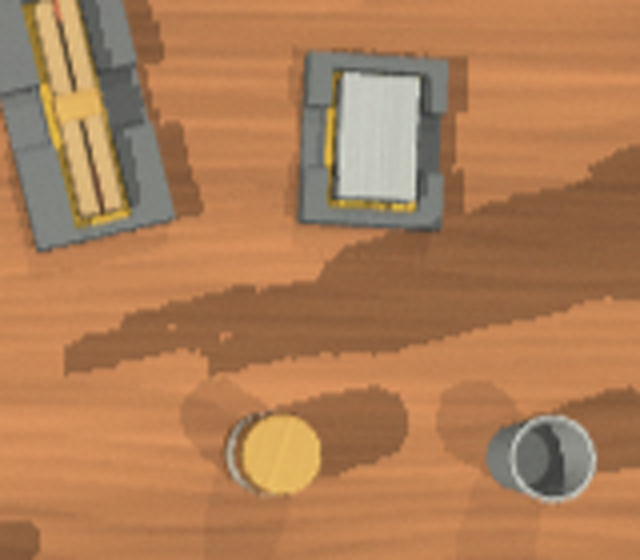

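The block sits in its pocket at (378,137), and the jar (278,453) and beaker (545,457) are untouched. Next is the loupe.

```bash
python3 -m jog '{"linear":[[0.003,0.004,0.18],[0.003,0.004,0.3],[0.003,0.004,0.36],[0.003,0.004,0.377],[0.003,0.004,0.377]],"rotation":[[0,0,0],[0,0,0],[0,0,0],[0,0,0],[0,0,0]],"grip":[1,0.8,0.7,0.6,0.6]}'
python3 -m jog '{"linear":[[0,0,0],[0,0,0],[0,0,0],[0,0,0],[0,0,0]],"rotation":[[0,0,0],[0,0,0],[0,0,0],[0,0,0],[0,0,0]],"grip":[0.45,0.3,0.2,0,0]}'
python3 -m jog '{"linear":[[0,0,0],[0,0,0],[0,0,0]],"rotation":[[0,0,0],[0,0,0],[0,0,0]],"grip":[0,0,0]}'
python3 -m jog '{"linear":[[0,0,-0.05],[0,0,-0.15],[0,0,-0.25],[0,0,-0.25],[0,0,-0.25]],"rotation":[[0,0,0],[0,0,0],[0,0,0],[0,0,0],[0,0,0]],"grip":[0,0,0,0,0]}'
python3 - <<'E'
from h import *
p,d=arm.camera("scene");u,v=map(int,proj("scene",arm.observe()["ee_pos"]));print(u,v)
cv2.imwrite("pics/s9.png",cv2.resize(p[v-50:v+70,u-80:u+80],(800,600),interpolation=cv2.INTER_CUBIC))
plan((.6428,.0921,.093,180))
E
```

```text
t: 28.18
ee_pos: [0.4363, 0.0607, 0.0185]
ee_rot: [-0.0, 1.0, 0.0, -0.0]
wrist_force: [-0.2, -0.2, -0.6]
grip_width: 0.0512
grip_force: 0.0
t: 28.8
ee_pos: [0.4366, 0.061, 0.0194]
ee_rot: [-0.0, 1.0, 0.0, 0.001]
wrist_force: [-2.5, -1.6, 8.9]
grip_width: 0.0248
grip_force: 58.4
t: 29.18
ee_pos: [0.4366, 0.061, 0.0194]
ee_rot: [-0.0, 1.0, 0.0, 0.001]
wrist_force: [-2.0, -0.6, 8.8]
grip_width: 0.0243
grip_force: 58.4
t: 29.8
ee_pos: [0.4358, 0.0609, 0.0932]
ee_rot: [-0.0, 1.0, 0.0, 0.0]
wrist_force: [-0.2, -0.0, -0.5]
grip_width: 0.0246
grip_force: 58.9
287 177
t 29.85 pos [0.4354 0.0609 0.0928] yaw -180.0 j [ 0.14  0.19 -0.46  0.93  0.    0.14] grip 0.0248 58.9 F [ 0.1 -0.3 -0.5]
(0.6428, 0.0921, 0.093, 180) lin [-0.6913, 0.1035, -0.0012] rot [0.0, -0.0004, 0.0004]
```

View pics/s9.png

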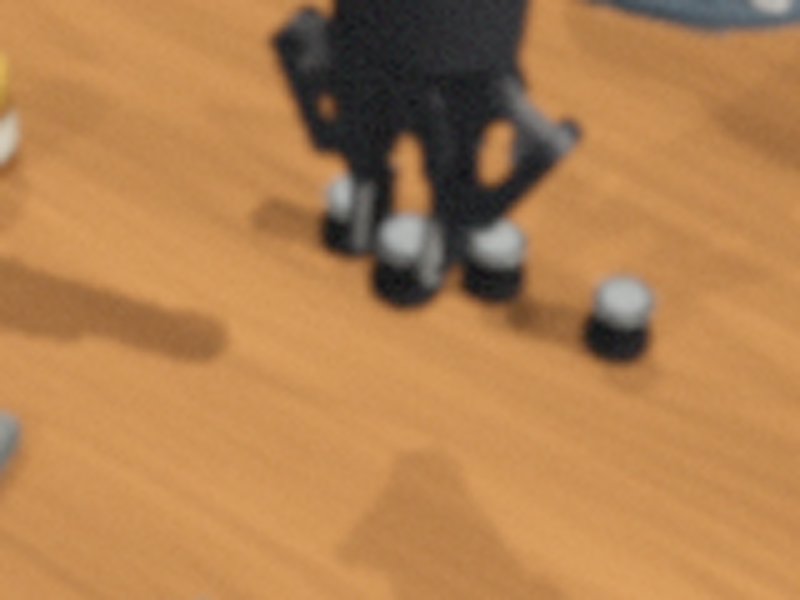

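The loupe is held upright, its lens at (407,235), and the other three stand undisturbed at (340,210), (495,255) and (620,320). I'll check its offset along the pads and move over the tray.

```bash
python3 - <<'E'
from h import *
e=arm.observe()["ee_pos"];print((ray("scene",207+407/5,127+235/5,e[2]+.0106)-e).round(4))
E
python3 -m jog '{"linear":[[-0.15,0.02,0],[-0.34,0.05,0],[-0.53,0.08,0],[-0.69,0.1035,0],[-0.69,0.1035,0]],"rotation":[[0,0,0],[0,0,0],[0,0,0],[0,0,0],[0,0,0]],"grip":[0,0,0,0,0]}'
python3 -m jog '{"linear":[[0,0,0.05],[0,0,0.12],[0,0,0.16],[0,0,0.16]],"rotation":[[0,0,0],[0,0,0],[0,0,0],[0,0,0]],"grip":[0,0,0,0]}'
python3 - <<'E'
from h import *
p,d=arm.camera("scene");u,v=map(int,proj("scene",arm.observe()["ee_pos"]));print(u,v)
cv2.imwrite("pics/s10.png",cv2.resize(p[v-40:v+50,u-60:u+60],(800,600),interpolation=cv2.INTER_CUBIC))
plan((.6428,.0921,.0254,180))
E
```

```text
[-0.001   0.0009  0.0106]
t: 30.48
ee_pos: [0.6451, 0.0925, 0.0908]
ee_rot: [-0.0, 1.0, -0.0, -0.001]
wrist_force: [-1.1, 0.1, -0.5]
grip_width: 0.0245
grip_force: 58.9
t: 30.98
ee_pos: [0.6413, 0.0919, 0.0441]
ee_rot: [-0.0, 1.0, -0.0, -0.001]
wrist_force: [0.7, 0.3, -0.1]
grip_width: 0.0243
grip_force: 59.0
241 265
t 31.02 pos [0.6422 0.092  0.0451] yaw -180.0 j [ 0.14  0.55 -0.01  1.01  0.    0.14] grip 0.0242 59.0 F [ 1.2 -0.1 -0.6]
(0.6428, 0.0921, 0.0254, 180) lin [-0.0022, 0.0002, 0.0657] rot [-0.0, -0.0005, 0.0004]
```

View pics/s10.png

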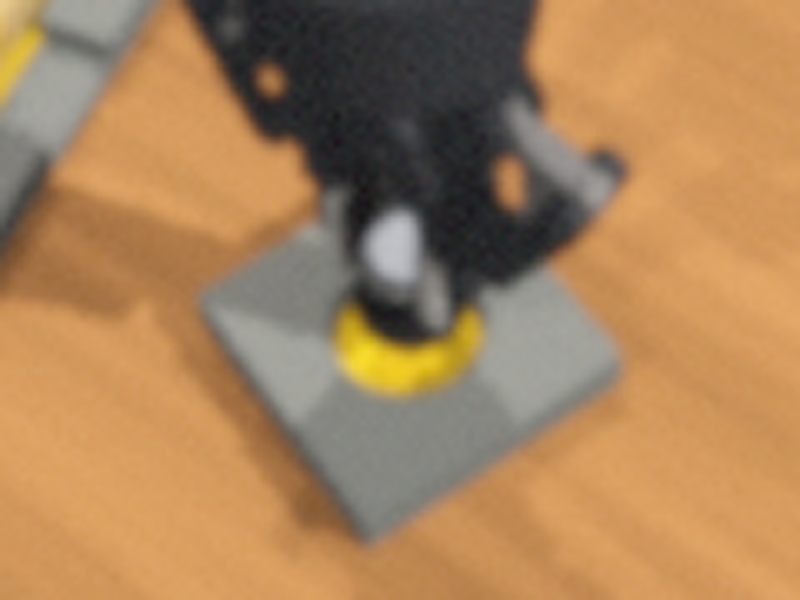

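The loupe hangs upright over the round pocket, its base at (405,320), heading for the yellow circle centred at (410,340). I'll lower it.

```bash
python3 -m jog '{"linear":[[-0.002,0,0.015],[-0.002,0,0.03],[-0.002,0,0.045],[-0.002,0,0.055],[-0.002,0,0.055]],"rotation":[[0,0,0],[0,0,0],[0,0,0],[0,0,0],[0,0,0]],"grip":[0,0,0,0,0]}'
python3 -m jog '{"linear":[[0,0,0.004],[0,0,0.008],[0,0,0.011],[0,0,0.011]],"rotation":[[0,0,0],[0,0,0],[0,0,0],[0,0,0]],"grip":[0,0,0,0]}'
```

```text
t: 31.65
ee_pos: [0.6433, 0.0921, 0.0285]
ee_rot: [-0.0, 1.0, 0.0, -0.0]
wrist_force: [0.6, 0.2, -1.3]
grip_width: 0.0244
grip_force: 59.0
t: 32.15
ee_pos: [0.6435, 0.0922, 0.0256]
ee_rot: [-0.0, 1.0, 0.0, 0.0]
wrist_force: [0.0, 0.7, 0.0]
grip_width: 0.0243
grip_force: 59.3
```

```bash
python3 -m jog '{"linear":[[0,0,0.002],[0,0,0.004],[0,0,0.004]],"rotation":[[0,0,0],[0,0,0],[0,0,0]],"grip":[0,0,0]}'
```

```text
t: 32.52
ee_pos: [0.6436, 0.0922, 0.0255]
ee_rot: [-0.0, 1.0, 0.0, 0.0]
wrist_force: [-3.3, -1.6, 10.4]
grip_width: 0.0243
grip_force: 60.0
```

The loupe is firmly on the floor at 25.5 mm, as expected. I'll release it, lift, withdraw and check the heights numerically, since the picture-view budget is used up.

```bash
python3 -m jog '{"linear":[[0,0,-0.003],[0,0,-0.003],[0,0,-0.003],[0,0,-0.003],[0,0,-0.003]],"rotation":[[0,0,0],[0,0,0],[0,0,0],[0,0,0],[0,0,0]],"grip":[0.4,0.5,0.7,0.7,0.7]}'
python3 -m jog '{"linear":[[0,0,-0.1],[0,0,-0.25],[0,0,-0.4],[0,0,-0.5],[0,0,-0.5]],"rotation":[[0,0,0],[0,0,0],[0,0,0],[0,0,0],[0,0,0]],"grip":[0.7,0.7,1,1,1]}'
python3 -m jog '{"linear":[[0.2,0,0],[0.4,0,0],[0.6,0,0],[0.8,0,0],[1,0,0]],"rotation":[[0,0,0],[0,0,0],[0,0,0],[0,0,0],[0,0,0]],"grip":[1,1,1,1,1]}'
python3 -m jog '{"linear":[[0,0,0],[0,0,0],[0,0,0]],"rotation":[[0,0,0],[0,0,0],[0,0,0]],"grip":[1,1,1]}'
python3 - <<'E'
from h import *
p,d=arm.camera("top");np.savez("top9.npz",p=p,d=d)
i=arm.camera_info("top");K,R,t=map(np.array,(i["K"],i["R"],i["t"]))
v,u=np.mgrid[:384,:512];W=(np.stack([(u-K[0,2])/K[0,0]*d,(v-K[1,2])/K[1,1]*d,d],-1)-t)@R*1000
def H(n,o,yaw,pts,r=6):
    T=np.radians(yaw);e=np.array([np.cos(T),np.sin(T)])
    for X,Y in pts:
        q=np.array(o)+X*e+Y*np.array([-e[1],e[0]]);k=np.hypot(W[...,0]-q[0],W[...,1]-q[1])<r
        print(n,(X,Y),k.sum(),np.median(W[k][:,2]).round(1) if k.any() else None)
H("clamp",(648.2,-85.9),13.6,[(-60,0),(-30,0),(0,0),(30,0),(60,0),(60,35),(-60,-35)])
H("block",(630,-279),-2.8,[(-32,-17),(-32,17),(0,0),(32,17),(32,-17),(47,38),(-47,-38)])
H("loupe",(642.8,91.9),0,[(0,0),(-7,0),(7,0),(0,7),(0,-7),(0,38),(0,-38)],4)
H("jar",(428,-204),0,[(0,0)]);H("beaker",(426,-376),0,[(0,0)])
k=(W[...,2]>28)&(np.hypot(W[...,0]-642.8,W[...,1]-91.9)<40);print("loupe top",k.sum(),W[k].mean(0).round(1))
for n,c,a in(("jar",(428,-204),45),("beaker",(426,-376),50)):
    f=np.load("top0.npz");W0=(np.stack([(u-K[0,2])/K[0,0]*f["d"],(v-K[1,2])/K[1,1]*f["d"],f["d"]],-1)-t)@R*1000
    for w in(W0,W): k=(w[...,2]>20)&(np.hypot(w[...,0]-c[0],w[...,1]-c[1])<a);print(n,k.sum(),w[k].mean(0).round(1))
plan()
E
```

```text
t: 33.15
ee_pos: [0.6435, 0.0922, 0.0251]
ee_rot: [-0.0, 1.0, 0.0, -0.0]
wrist_force: [-0.6, -0.8, -0.1]
grip_width: 0.0603
grip_force: 0.0
t: 33.78
ee_pos: [0.6449, 0.0923, 0.178]
ee_rot: [-0.0, 1.0, 0.0, 0.002]
wrist_force: [0.3, 0.8, -0.7]
grip_width: 0.0853
grip_force: 0.0
t: 34.4
ee_pos: [0.341, 0.0916, 0.1741]
ee_rot: [-0.0, 1.0, -0.0, -0.001]
wrist_force: [0.2, 1.4, -0.1]
grip_width: 0.0852
grip_force: 0.0
t: 34.78
ee_pos: [0.3444, 0.092, 0.175]
ee_rot: [-0.0, 1.0, 0.0, -0.0]
wrist_force: [0.1, 0.1, -0.3]
grip_width: 0.0854
grip_force: 0.0
clamp (-60, 0) 17 26.4
clamp (-30, 0) 18 26.1
clamp (0, 0) 17 27.9
clamp (30, 0) 16 25.8
clamp (60, 0) 18 26.5
clamp (60, 35) 16 15.5
clamp (-60, -35) 16 15.1
block (-32, -17) 16 24.8
block (-32, 17) 15 25.7
block (0, 0) 17 25.0
block (32, 17) 14 26.3
block (32, -17) 15 25.9
block (47, 38) 16 16.1
block (-47, -38) 17 15.9
loupe (0, 0) 8 36.5
loupe (-7, 0) 8 35.9
loupe (7, 0) 8 36.0
loupe (0, 7) 8 36.6
loupe (0, -7) 9 37.3
loupe (0, 38) 8 14.1
loupe (0, -38) 8 15.6
jar (0, 0) 21 56.0
beaker (0, 0) 14 3.9
loupe top 109 [642.3  91.9  35.8]
jar 392 [ 428.7 -203.2   52.4]
jar 388 [ 428.4 -203.3   52.5]
beaker 284 [ 425.8 -378.3   42.2]
beaker 282 [ 425.9 -378.3   42.2]
t 34.83 pos [0.3444 0.0919 0.1749] yaw -180.0 j [ 0.26 -0.02 -0.46  1.13  0.    0.26] grip 0.0854 0.0 F [ 0.7 -0.9  0.4]
```

```bash
python3 -c "
from bench import arm
print(arm.job_done())"
```

```text
the job is handed in; nothing more can be done
None
```

The pliers, ring clamp, bench block and loupe were set in their trays in that order, the jar and beaker measured unmoved, and the job was handed in at about 35 s of the 120 s, with no verdict returned.

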